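# Release the ratchet heel clamp and tray the heel

## Robot

A 7-joint arm with a two-finger parallel gripper is mounted at the origin on the work surface. World frame = base frame: x ahead of the robot, y to its left, z up, the work surface at z = 0. Lengths are in m, angles in degrees, forces in N, time in s.
With the tool pointing down it reaches from about 0.425 to 0.975 m from the base axis. Payload 16.7 kg.
Tool frame: the origin (TCP) lies midway between the tips of the shut fingers; the grasp point (between the pads) lies 19 mm behind it; z points along the fingers, y is the line along which they close (so a half turn about z gives the same grasp; the last joint's range is limited). The gripper opens to 85 mm and grips with 20 to 120 N. Pads are 22 mm wide; open, the fingers measure 114 mm over their backs; the gripper's body (76 mm by 85 mm) begins 54 mm behind the grasp point. The pads swing forward as they close: fully open they stand 13 mm farther back than shut.
Start: joints at [64.601, 24.414, 4.234, 92.017, -1.954, 63.644, -3.845], TCP at [0.195, -0.646, 0.231] pointing down, gripper open.
Joint ranges: [-163.25, 163.25], [-28.42, 122.38], [-70.27, 78.77], [12.13, 141.07], [-58.53, 238.53], [9.26, 117.41], [-156.51, 156.51]. Speed limits (degrees/s): [108.29, 108.29, 136.94, 136.94, 172.46, 172.46, 172.46].

## Interface

Orientations are given as a 3x3 rotation matrix whose columns are the frame's x, y, z axes.
In Python, from station import ctrl gives the robot as it stands.
- The arm moves only by the tool arm_command, never from a script. Its argument "targets" is text: rows parted by semicolons, each of 7 numbers parted by spaces: the shift along the tool's x, y, z in units of 30 mm (1.0 is 30 mm), then the turn, a rotation vector about the tool's x, y, z in units of 8 degrees (1.0 is 8 degrees), then the opening, from -1 (shut) to 1 (fully open). A call has 1 to 12 rows; each row shifts and turns the commanded pose from where the row before left it, along the tool's axes as they then stand; what a row does not reach is not made up. A row lasts 1/10 s, in which the tool goes at most 50 mm and 8.59 degrees, less where a joint would pass 70% of its speed; a pose out of reach is approached as far as the arm can. A call is refused whole if a number of a shift passes 1 or a number of a turn 1, either way. A call with a gripper value outside its range is refused whole. The fingers move at their own pace and stop on an object; the grip force is fixed at half the most. Time passes only in rows, so rows that do not move let the fingers close. It gives the time, the measured TCP pose, the force, the opening and the grip force at its end, in the units of the state.
- ctrl.state(): the state, without advancing time (a new reading comes with each control period).
- ctrl.capture(name): name is "scene" or "side" or "wrist"; returns (picture, depth): 420x560x3 uint8, blue, green, red; 420x560 float32, m along the optical axis (not along the pixel's ray), 0 where there is no reading.
- ctrl.get_calibration(name): a dict with "intrinsics" (3x3 intrinsics, pixels), "world_from_camera" (4x4, takes a point from camera to world coordinates). Camera axes: x right, y up, looking along -z (the intrinsics and any distortion apply to the point x, -y, -z); pixel columns grow to the right and rows downward; lengths in m; the calibration is good to about 2 mm. A picture is of the moment at which its call begins: read the wrist's pose just before it. get_calibration takes no time and is no camera call; for the wrist camera it gives the pose at the moment of the call.
- ctrl.sign_off(): hands the job in; it is judged then, once.
The state is a dict: "time_s": time; "q": joint angles; "qd": joint speeds; "joint_efforts": joint torques, N m; "tool_pos": TCP position; "tool_rot": TCP orientation; "force": force on the tool from outside, world axes, zero at the start; "wrist_torque": the same for the moment, N m; "gripper_width": finger opening in m; "gripper_force": force on a finger pad.
Only numpy, scipy, OpenCV 4.12 (cv2) and the standard library are available. Lean on these libraries where they do the work, as an engineer would, in place of code of your own. Each camera call takes 0.05 s, during which the arm holds its last target. There are 200 camera calls.

## Task

Ease the red pin so the brass pawl swings off the ratchet wheel until it rests lightly against its stop screw (the screw is delicate, do not lean on it), and keep it there until the yellow jaw has swung all the way open. Then take the shoe heel out of the clamp and set it down upright in the green tray without dropping it, leaving the tin, hammer and brush alone.

Things in the scene. Friction and masses are not known exactly. Their poses are not given: they have to be found in the camera images.
- clamp: Green clamp, fixed; base 12 mm thick. Origin on the bench under the wheel's vertical shaft, z up. In its frame (mm): ratchet wheel radius 42, 18 teeth, height 62-74, at (0, 0); heel on the base near (-120, 37); dark fence behind the heel, 36 long in x, y 62-77, to height 50; stop post 18 square, to height 76, at (6, 105). The base and its fittings are rigid.
- jaw (a joint): Swing (rad) of the yellow jaw arm and ratchet wheel, one piece: about 0 clamped, 0.90 fully open. A return spring opens it (arm end goes to the clamp's -y), a damper makes that take some 5 to 7 s; the pawl blocks it, and catches again at the next tooth if let go early.
- jaw_tip (a point): Top of the free end of the yellow jaw arm (arm 145 long, 15 wide, height 21 to 47 mm).
- pawl: Brass pawl, a bar 12 mm wide, height 62-74, on a vertical pivot (origin) at clamp (45, 50, 62) mm. Engaged, its axes are the clamp's: nose 50 mm to -y, 6 mm deep in the teeth; tail to +y with the red pin. Pushing the pin to the clamp's -x lifts the nose off. The pin needs up to 16 N while the loaded tooth bites; once the nose is free, after about 8 mm of pin travel, only 2 to 5 N (spring).
- pin_top (a point): Centre of the top of the red upright pin on the pawl's tail: 12 mm diameter, height 74 to 130 mm above the bench, 65 mm from the pivot. Free space all round it above height 80 mm.
- stop: Head of the stop post; origin at clamp (6, 105, 68) mm. Its rubber-tipped screw points to the clamp's +x and meets the pawl's tail 10 mm short of the pin. How far the screw stands out varies and is not measured: the pawl meets it after 9 to 22 mm of pin travel, felt as a second, steady rise in force. 2 to 6 N on it is right; 10 N bends it.
- heel: D-shaped stacked shoe heel, brown layers, black rubber top: 50 (x) by 50 (y) by 42 mm tall, about 110 g. Origin: centre of the underside. Flat faces at x = +-25 mm run from y = -25 to 0 mm (grasp there, closing along x, centred near y = -7). Rounded back at +y against the fence; the jaw's sprung pad presses on its front. It stands 12 mm above the bench.
- tray: Green tray, fixed, empty: 150 (x) by 130 (y) mm outside, walls 4 mm, rim 34 mm above the bench, inner floor 4 mm above the bench. Origin: centre of the underside. It stands left or right of the clamp, changing places with the dark tool bin.
- tool_bin: Dark steel bin of the same size as the tray, fixed, holding hand tools; not for the heel. Origin: centre of the underside.
- cement_tin: Bystander: yellow tin, 66 mm diameter, 85 mm tall, origin at the centre of its underside.
- hammer: Bystander: hammer, 240 mm long, lying on the bench.
- brush: Bystander: brush, 180 mm long, lying on the bench.
There are look-alikes about, which are no part of the job. Of the things that look like the tray, the middle-sized one is meant.

How it is judged (in metres and radians):
On the way, in this order (a step that is already met when the one before it is completed fails the run):
1. the jaw is fully open while the pawl is still held against its stop screw (value of joint jaw above 0.84 rad and contact force between pawl and stop above 0.5 N), for 0.1 s.
2. the heel is set on the tray floor while still in the fingers (contact force between heel and tray above 0.2 N and contact force between the fingers and heel above 1 N and z of heel in the frame of tray below 0.01 m), for 0.06 s.
At the end, for the whole second after the job is handed in: the jaw is open (0.85 rad or more) and the heel stands upright (within 0.12 rad) and at rest on the floor of the green tray, inside its walls (value of joint jaw above 0.85 rad and x of heel in the frame of tray between -0.055 and 0.055 m and y of heel in the frame of tray between -0.045 and 0.045 m and z of heel in the frame of tray below 0.008 m and angle between heel's own z axis and vertical below 0.12 rad and linear speed of heel below 0.02 m/s); the robot touches nothing.
It fails at once if the pawl is pressed on its stop screw with more than 10 N (contact force between pawl and stop above 10 N).
It fails at once if the tin, hammer or brush is moved more than 20 mm (distance of any of cement_tin, hammer, brush from where it was at the start of the episode above 0.02 m).
It also fails if it takes over 72 s, if anything falls off the work surface, if the arm or the gripper's body presses on something with over 40 N, if the wrist force passes 120 N, or if a joint passes its speed limit or range.

## Working session

There is one attempt and no reset: what is moved stays moved. The work goes in short steps, Python scripts to look and compute and a tool call to move; the robot and the scene stay as the last step left them, time stands still between calls to the robot, and variables do not carry over. Pictures are saved under pics/ and viewed, at most 10 in all, crops included, and the job is handed in when it is done.

Besides the shell and the picture viewer there is one more tool, called after "Call:" as name(argument=value, ...) on one line, values as JSON. arm_command: Moves the arm, as the interface text tells. Its arguments: {"type":"object","properties":{"targets":{"type":"string"}},"required":["targets"]}

```bash
mkdir -p pics; ls; cat > h.py <<'E'
import numpy as np, cv2
from station import ctrl
def cap(n):
    c=ctrl.get_calibration(n); im,d=ctrl.capture(n); return im,d,np.array(c["intrinsics"]),np.array(c["world_from_camera"])
def cloud(d,K,T):
    v,u=np.mgrid[:d.shape[0],:d.shape[1]]
    P=np.stack([(u-K[0,2])/K[0,0]*d,-(v-K[1,2])/K[1,1]*d,-d],-1)
    return P@T[:3,:3].T+T[:3,3]
E
python3 - <<'E'
from h import *
for n in("scene","side"):
    im,d,K,T=cap(n); cv2.imwrite(f"pics/{n}0.png",im); np.savez(f"pics/{n}0.npz",im=im,d=d,K=K,T=T); print(n,T.round(3).tolist(),K.tolist(), [k for k in ctrl.get_calibration(n)])
s=ctrl.state(); print(s)
E
```

```text
pics
scene [[-0.13, -0.72, 0.682, 1.359], [0.991, -0.1, 0.084, 0.146], [0.008, 0.687, 0.727, 1.0], [0.0, 0.0, 0.0, 1.0]] [[432.8582265671205, 0.0, 286.04823764777626], [0.0, 432.8582265671205, 207.90913640909312], [0.0, 0.0, 1.0]] ['intrinsics', 'world_from_camera']
side [[-0.682, 0.552, -0.479, -0.156], [-0.731, -0.501, 0.464, 0.743], [0.016, 0.666, 0.746, 1.198], [0.0, 0.0, 0.0, 1.0]] [[501.9066419835245, 0.0, 271.7869186929475], [0.0, 501.9066419835245, 215.90478599071454], [0.0, 0.0, 1.0]] ['intrinsics', 'world_from_camera']
{'time_s': 0.1, 'q': array([64.60222775, 24.44604586,  4.23202664, 92.047646  , -1.95337829,
       63.64556309, -3.8460405 ]), 'qd': array([ 0.02724999, -0.06473575,  0.10936692, -0.10140238, -0.06496697,
        0.02138066,  0.03735878]), 'joint_efforts': array([ 6.21222003e-03, -9.51556492e+01,  3.76963153e+00, -4.64408720e+01,
        1.94579473e-02,  6.41549297e-03,  1.18071930e-04]), 'tool_pos': array([ 0.19531724, -0.64573547,  0.23068833]), 'tool_rot': array([[ 9.57175932e-01,  2.89506570e-01, -4.26051879e-04],
       [ 2.89506869e-01, -9.57175315e-01,  1.09070102e-03],
       [-9.20412284e-05, -1.16733771e-03, -9.99999314e-01]]), 'force': array([0.1496633 , 1.18489323, 0.33226081]), 'wrist_torque': array([-0.04843072,  0.03451241,  0.02819423]), 'gripper_force': 0.0, 'gripper_width': 0.08545873825901859}
```

View pics/scene0.png

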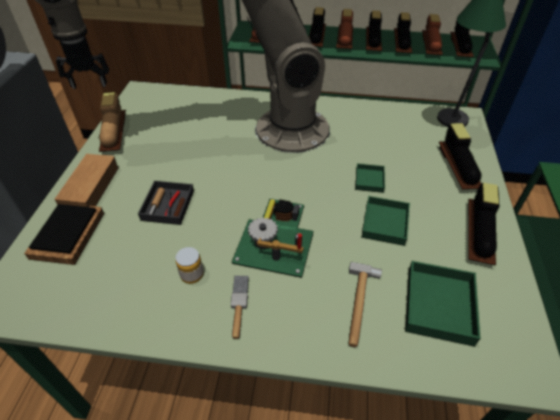

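View pics/side0.png

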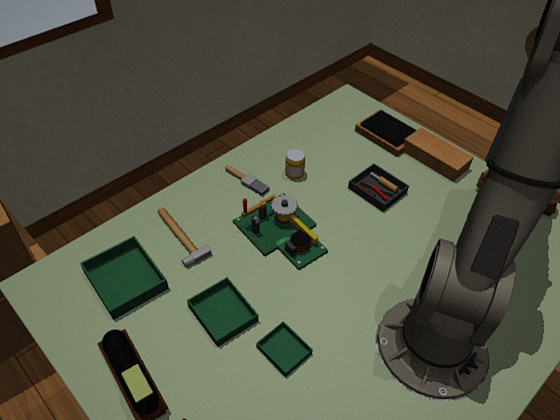

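The scene view shows the wheel at about (263,230), the red pin at (299,240), the heel at (285,210), and the three green trays. The middle-sized tray is at (386,220). Next I'll measure these.

```bash
python3 - <<'E'
from h import *
ims=[]
for n in("scene","side"):
    z=np.load(f"pics/{n}0.npz"); im,d=z["im"],z["d"]; P=cloud(d,z["K"],z["T"]); hsv=cv2.cvtColor(im,cv2.COLOR_BGR2HSV)
    H,S,V=hsv[...,0].astype(int),hsv[...,1],hsv[...,2]
    box=dict(scene=(225,195,320,275),side=(225,180,335,275))[n]
    M=np.zeros(d.shape,bool); M[box[1]:box[3],box[0]:box[2]]=1; M&=d>0
    red=M&((H<5)|(H>174))&(S>170)&(P[...,2]>.07)
    for nm,m in dict(red=red,wheel=M&(S<60)&(abs(P[...,2]-.074)<.006),yellow=M&(H>22)&(H<34)&(S>150)&(P[...,2]>.03),heeltop=M&(V<60)&(abs(P[...,2]-.054)<.006)).items():
        q=P[m]; 
        if len(q): print(n,nm,len(q),q.mean(0).round(4),q.min(0).round(3),q.max(0).round(3))
    tb=dict(scene=(355,190,415,250),side=(180,270,265,350))[n]
    m=np.zeros(d.shape,bool); m[tb[1]:tb[3],tb[0]:tb[2]]=1; m&=(H>55)&(H<95)&(S>110)&(P[...,2]>.026)&(P[...,2]<.042)
    r=cv2.minAreaRect((P[m][:,:2]*1000).astype(np.float32)); print(n,"tray",m.sum(),r)
    c=im[box[1]:box[3],box[0]:box[2]]; ims.append(cv2.resize(c,(400,int(400*c.shape[0]/c.shape[1])),interpolation=cv2.INTER_CUBIC)[:330])
    # clamp base
    m=M&(H>55)&(H<95)&(S>100)&(abs(P[...,2]-.012)<.005); r=cv2.minAreaRect((P[m][:,:2]*1000).astype(np.float32)); print(n,"base",r)
    print(P[M&(P[...,2]>.11)].round(3)[:12])
h=min(i.shape[0] for i in ims); cv2.imwrite("pics/crop.png",np.hstack([i[:h] for i in ims]))
E
```

```text
scene red 35 [0.6354 0.093  0.1096] [0.608 0.085 0.073] [0.639 0.098 0.133]
scene wheel 485 [ 0.5793 -0.0132  0.0746] [ 0.533 -0.057  0.068] [0.616 0.084 0.08 ]
scene yellow 86 [ 0.4738 -0.0118  0.0465] [ 0.441 -0.022  0.031] [ 0.508 -0.004  0.052]
scene heeltop 239 [0.4887 0.0358 0.0538] [0.441 0.    0.048] [0.638 0.085 0.059]
scene tray 132 ((445.7245178222656, 337.82989501953125), (117.1717529296875, 148.42234802246094), 83.77918243408203)
scene base ((547.0667114257812, 19.845352172851562), (195.95973205566406, 245.59860229492188), 84.22001647949219)
[[0.628 0.091 0.131]
 [0.628 0.094 0.131]
 [0.627 0.097 0.13 ]
 [0.632 0.089 0.132]
 [0.633 0.092 0.133]
 [0.627 0.094 0.126]
 [0.631 0.097 0.131]
 [0.633 0.089 0.128]
 [0.633 0.092 0.129]
 [0.636 0.095 0.133]
 [0.636 0.097 0.133]
 [0.631 0.1   0.128]]
side red 43 [0.6294 0.0952 0.1063] [0.625 0.089 0.077] [0.637 0.101 0.134]
side wheel 416 [ 0.5747 -0.0048  0.0747] [ 0.534 -0.059  0.068] [0.636 0.097 0.08 ]
side yellow 133 [ 0.4854 -0.0088  0.0487] [ 0.431 -0.024  0.04 ] [0.628 0.101 0.068]
side heeltop 311 [0.4783 0.041  0.054 ] [ 0.435 -0.012  0.048] [0.627 0.099 0.06 ]
side tray 433 ((400.4065856933594, 347.117919921875), (130.9569091796875, 237.65780639648438), 83.61786651611328)
side base ((532.50732421875, 22.71875), (206.22994995117188, 269.50048828125), 84.13990020751953)
[[0.64  0.093 0.128]
 [0.636 0.092 0.131]
 [0.633 0.091 0.132]
 [0.637 0.096 0.128]
 [0.631 0.097 0.134]
 [0.63  0.094 0.132]
 [0.629 0.09  0.13 ]
 [0.633 0.099 0.13 ]
 [0.63  0.097 0.131]
 [0.63  0.094 0.128]
 [0.629 0.091 0.127]
 [0.631 0.1   0.127]]
```

View pics/crop.png

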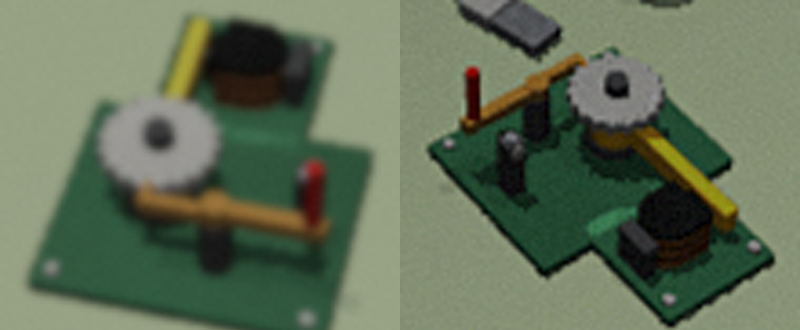

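The crop confirms the layout: yellow jaw on the heel's -y side, dark fence at +y, and pin at the pawl tail. Next I'll fit the clamp frame.

```bash
python3 - <<'E'
from h import *
from scipy.optimize import minimize
def rectfit(q,n):
    q=q[:,:2]; 
    print(n,"rect",cv2.minAreaRect((q*1000).astype(np.float32)))
for n in("scene","side"):
    z=np.load(f"pics/{n}0.npz"); im,d=z["im"],z["d"]; P=cloud(d,z["K"],z["T"]); hsv=cv2.cvtColor(im,cv2.COLOR_BGR2HSV)
    H,S,V=hsv[...,0].astype(int),hsv[...,1],hsv[...,2]
    X,Y,Z=P[...,0],P[...,1],P[...,2]
    near=lambda x,y,r:np.hypot(X-x,Y-y)<r
    w=near(.572,-.014,.055)&(abs(Z-.075)<.005)&(S<60)
    print(n,"wheel",cv2.minEnclosingCircle((P[w][:,:2]*1000).astype(np.float32)),P[w].mean(0).round(4))
    p=near(.631,.094,.02)&(Z>.118)&(V>20); print(n,"pin",p.sum(),P[p].mean(0).round(4),(P[p].min(0)+P[p].max(0))/2)
    h=near(.465,.035,.05)&(Z>.05)&(Z<.06)&(V<90)&(S<110); rectfit(P[h],n+" heel"); print(P[h].mean(0).round(4))
    y=(H>22)&(H<34)&(S>150)&(abs(Z-.047)<.005)&near(.5,-.01,.08); rectfit(P[y],n+" jaw")
    t=near(.43,.34,.115)&(Z>.024)&(Z<.042); rectfit(P[t],n+" tray")
    f=near(.43,.34,.06)&(Z<.012); print(n,"floor z",np.median(Z[f]).round(4))
E
```

```text
scene wheel ((575.0813598632812, -16.37966537475586), 43.216426849365234) [ 0.5783 -0.015   0.0748]
scene pin 24 [0.634  0.094  0.1279] [0.63301962 0.09445673 0.12622112]
scene heel rect ((461.55230712890625, 39.33287811279297), (47.822452545166016, 65.9262924194336), 4.1486663818359375)
[0.4638 0.0354 0.0546]
scene jaw rect ((474.2196350097656, -12.661725997924805), (13.94724178314209, 67.53741455078125), 84.40213012695312)
scene tray rect ((442.97479248046875, 341.47357177734375), (130.1032257080078, 159.4962615966797), 83.39471435546875)
scene floor z 0.0053
side wheel ((576.747802734375, -15.593332290649414), 43.7987174987793) [ 0.5735 -0.0138  0.0749]
side pin 19 [0.631  0.0952 0.1276] [0.63235265 0.09521598 0.12608779]
side heel rect ((462.61761474609375, 40.551177978515625), (73.70088958740234, 48.15885543823242), 83.81903839111328)
[0.46   0.038  0.0546]
side jaw rect ((483.4797058105469, -11.187366485595703), (22.764997482299805, 104.28382110595703), 82.18617248535156)
side tray rect ((443.81231689453125, 341.65631103515625), (132.26820373535156, 154.95816040039062), 83.48561096191406)
side floor z 0.0055
```

Call:
arm_command(targets="0 0 -0.5 0 0 0.5 -1; 0 0 -0.5 0 0 1 -1; 0 0 0 0 0 0.9 -1; 0 0 0 0 0 0.5 -1; 0 0 0 0 0 0 -1")

```text
time_s: 0.6
tool_pos: [0.1955, -0.6459, 0.261]
tool_rot: [[0.994, -0.112, -0.0], [-0.112, -0.994, 0.001], [-0.0, -0.0, -1.0]]
force: [0.4, 0.6, 0.2]
gripper_width: 0.0123
gripper_force: 0.0
```

Call:
arm_command(targets="0.2 -0.4 0 0 0 0 -1; 0.48 -0.9 0 0 0 0 -1; 0.48 -0.97 0 0 0 0 -1; 0.48 -0.97 0 0 0 0 -1; 0.48 -0.97 0 0 0 0 -1; 0.48 -0.97 0 0 0 0 -1; 0.48 -0.97 0 0 0 0 -1; 0.48 -0.97 0 0 0 0 -1; 0.48 -0.97 0 0 0 0 -1; 0.48 -0.97 0 0 0 0 -1; 0.48 -0.97 0 0 0 0 -1; 0.48 -0.97 0 0 0 0 -1")

```text
time_s: 1.8
tool_pos: [0.396, -0.3343, 0.2613]
tool_rot: [[0.994, -0.108, 0.0], [-0.108, -0.994, -0.0], [0.0, 0.0, -1.0]]
force: [-0.5, -0.9, 0.7]
gripper_width: -0.0
gripper_force: 0.0
```

Call:
arm_command(targets="0.48 -0.97 0 0 0 0 -1; 0.48 -0.97 0 0 0 0 -1; 0.48 -0.97 0 0 0 0 -1; 0.48 -0.97 0 0 0 0 -1; 0.48 -0.97 0 0 0 0 -1; 0.48 -0.97 0 0 0 0 -1; 0.48 -0.97 0 0 0 0 -1; 0.48 -0.97 0 0 0 0 -1; 0.48 -0.97 0 0 0 0 -1; 0.48 -0.97 0 0 0 0 -1; 0.2 -0.4 0 0 0 0 -1; 0 0 0 0 0 0 -1")

```text
time_s: 3.0
tool_pos: [0.5783, -0.0494, 0.261]
tool_rot: [[0.994, -0.106, -0.0], [-0.106, -0.994, 0.001], [-0.0, -0.001, -1.0]]
force: [-0.0, -0.5, -0.5]
gripper_width: 0.0003
gripper_force: 0.0
```

Call:
arm_command(targets="0.5 -1 0 0 0 0 -1; 0.5 -1 0 0 0 0 -1; 0.5 -1 0 0 0 0 -1; 0.5 -1 0 0 0 0 -1; 0.48 -0.96 0 0 0 0 -1; 0 0 0.5 0 0 0 -1; 0 0 1 0 0 0 -1; 0 0 1 0 0 0 -1; 0 0 1 0 0 0 -1; 0 0 0.5 0 0 0 -1; 0 0 0 0 0 0 -1")

```text
time_s: 4.1
tool_pos: [0.6672, 0.0864, 0.1394]
tool_rot: [[0.994, -0.111, -0.003], [-0.111, -0.994, -0.001], [-0.003, 0.001, -1.0]]
force: [-0.1, 0.6, -0.0]
gripper_width: -0.0003
gripper_force: 0.0
```

```bash
cat > st.py <<'E'
from h import *
import sys
ims=[cap("scene")]
F=[];p=[]
for _ in range(int(sys.argv[1]) if len(sys.argv)>1 else 3):
    F.append(ctrl.state()["force"]); ctrl.capture("side")
s=ctrl.state(); F.append(s["force"]); F=np.array(F); R=s["tool_rot"]
print(s["time_s"],s["tool_pos"].round(4),"tool-frame F mean",(F@R).mean(0).round(2),"std",(F@R).std(0).round(2), s["joint_efforts"].round(2), s["wrist_torque"].round(2))
im,d,K,T=ims[0]; P=cloud(d,K,T)
X,Y,Z=P[...,0],P[...,1],P[...,2]
hsv=cv2.cvtColor(im,cv2.COLOR_BGR2HSV); m=(hsv[...,0]>22)&(hsv[...,0]<34)&(hsv[...,1]>150)&(abs(Z-.047)<.006)&(np.hypot(X-.5,Y+.05)<.15)
if m.sum()>20: print("jaw",m.sum(),P[m].mean(0).round(3), "dir",np.degrees(np.arctan2(*(P[m].mean(0)[:2]-[.576,-.016])[::-1])).round(1))
E
python3 st.py 6
```

```text
4.45 [0.6691 0.0878 0.1426] tool-frame F mean [ 0.03 -0.54 -0.27] std [0.56 0.33 0.6 ] [ 9.0000e-02 -1.0086e+02 -4.7100e+00 -4.2300e+01  2.0000e-02  1.0000e-02
  1.0000e-02] [ 0.02 -0.    0.07]
jaw 72 [ 0.476 -0.013  0.047] dir 178.1
```

Call:
arm_command(targets="0 -0.1 0.5 0 0 0 -1; 0 0 0.7 0 0 0 -1; 0 0 0.38 0 0 0 -1; -0.2 0 0 0 0 0 -1; -0.15 0 0 0 0 0 -1; -0.1 0 0 0 0 0 -1; 0 0 0 0 0 0 -1; 0 0 0 0 0 0 -1")

```text
time_s: 5.25
tool_pos: [0.6558, 0.0923, 0.0947]
tool_rot: [[0.994, -0.111, 0.001], [-0.111, -0.994, 0.0], [0.001, -0.0, -1.0]]
force: [0.1, 0.3, -1.0]
gripper_width: 0.0001
gripper_force: 0.0
```

```bash
python3 st.py 4
```

```text
5.5 [0.6556 0.0922 0.094 ] tool-frame F mean [ 0.57 -0.22 -0.06] std [0.26 0.41 0.45] [-0.0000e+00 -1.0173e+02 -4.8100e+00 -3.9200e+01  2.0000e-02  0.0000e+00
  0.0000e+00] [0.   0.1  0.01]
jaw 82 [ 0.472 -0.012  0.048] dir 177.8
```

Call:
arm_command(targets="-0.07 0 0 0 0 0 -1; -0.07 0 0 0 0 0 -1; 0 0 0 0 0 0 -1; 0 0 0 0 0 0 -1")

```text
time_s: 5.9
tool_pos: [0.6513, 0.0928, 0.094]
tool_rot: [[0.994, -0.111, 0.0], [-0.111, -0.994, 0.0], [0.0, -0.0, -1.0]]
force: [-0.3, 0.2, 0.2]
gripper_width: -0.0002
gripper_force: 0.0
```

Call:
arm_command(targets="-0.04 0 0 0 0 0 -1; 0 0 0 0 0 0 -1; 0 0 0 0 0 0 -1")

```text
time_s: 6.2
tool_pos: [0.6501, 0.0929, 0.094]
tool_rot: [[0.994, -0.111, 0.0], [-0.111, -0.994, 0.0], [0.0, -0.0, -1.0]]
force: [0.6, -0.1, -0.6]
gripper_width: 0.0002
gripper_force: 0.0
```

Call:
arm_command(targets="-0.04 0 0 0 0 0 -1; 0 0 0 0 0 0 -1; 0 0 0 0 0 0 -1")

```text
time_s: 6.5
tool_pos: [0.649, 0.093, 0.094]
tool_rot: [[0.994, -0.111, 0.0], [-0.111, -0.994, 0.0], [0.0, -0.0, -1.0]]
force: [0.2, 0.2, 0.2]
gripper_width: 0.0003
gripper_force: 0.5
```

Call:
arm_command(targets="-0.04 0 0 0 0 0 -1; 0 0 0 0 0 0 -1; 0 0 0 0 0 0 -1")

```text
time_s: 6.8
tool_pos: [0.6487, 0.093, 0.0941]
tool_rot: [[0.994, -0.111, 0.002], [-0.111, -0.994, 0.0], [0.002, -0.0, -1.0]]
force: [7.1, -0.5, -4.0]
gripper_width: -0.0004
gripper_force: 3.5
```

Call:
arm_command(targets="-0.04 0 0 0 0 0 -1; 0 0 0 0 0 0 -1; -0.04 0 0 0 0 0 -1; 0 0 0 0 0 0 -1; 0 0 0 0 0 0 -1")

```text
time_s: 7.3
tool_pos: [0.647, 0.0932, 0.0943]
tool_rot: [[0.994, -0.111, 0.003], [-0.111, -0.994, 0.0], [0.003, -0.001, -1.0]]
force: [11.0, 0.0, -7.1]
gripper_width: -0.0001
gripper_force: 5.6
```

Call:
arm_command(targets="-0.04 0 0 0 0 0 -1; 0 0 0 0 0 0 -1; 0 0 0 0 0 0 -1")

```text
time_s: 7.6
tool_pos: [0.6458, 0.0934, 0.0943]
tool_rot: [[0.994, -0.111, 0.003], [-0.111, -0.994, 0.001], [0.003, -0.001, -1.0]]
force: [11.6, -0.4, -6.3]
gripper_width: 0.0004
gripper_force: 5.8
```

Call:
arm_command(targets="-0.03 0 0 0 0 0 -1; 0 0 0 0 0 0 -1; 0 0 0 0 0 0 -1")

```text
time_s: 7.9
tool_pos: [0.6446, 0.0936, 0.0942]
tool_rot: [[0.994, -0.111, 0.003], [-0.111, -0.994, 0.001], [0.003, -0.001, -1.0]]
force: [9.2, 0.4, -4.9]
gripper_width: -0.0003
gripper_force: 4.7
```

Call:
arm_command(targets="-0.03 0 0 0 0 0 -1; 0 0 0 0 0 0 -1; 0 0 0 0 0 0 -1")

```text
time_s: 8.2
tool_pos: [0.6436, 0.0938, 0.0942]
tool_rot: [[0.994, -0.111, 0.003], [-0.111, -0.994, 0.001], [0.002, -0.001, -1.0]]
force: [9.8, 0.6, -5.0]
gripper_width: 0.0001
gripper_force: 4.7
```

Call:
arm_command(targets="-0.03 0 0 0 0 0 -1; 0 0 0 0 0 0 -1; 0 0 0 0 0 0 -1")

```text
time_s: 8.5
tool_pos: [0.6426, 0.0938, 0.0942]
tool_rot: [[0.994, -0.111, 0.002], [-0.111, -0.994, 0.0], [0.002, -0.001, -1.0]]
force: [8.2, 0.6, -4.6]
gripper_width: -0.0002
gripper_force: 4.0
```

Call:
arm_command(targets="-0.02 0 0 0 0 0 -1; 0 0 0 0 0 0 -1; 0 0 0 0 0 0 -1")

```text
time_s: 8.8
tool_pos: [0.6422, 0.0939, 0.0942]
tool_rot: [[0.994, -0.111, 0.003], [-0.111, -0.994, 0.001], [0.003, -0.001, -1.0]]
force: [9.2, 0.6, -6.0]
gripper_width: 0.0001
gripper_force: 4.8
```

Call:
arm_command(targets="-0.02 0 0 0 0 0 -1; 0 0 0 0 0 0 -1; 0 0 0 0 0 0 -1")

```text
time_s: 9.1
tool_pos: [0.6406, 0.094, 0.0942]
tool_rot: [[0.994, -0.111, 0.001], [-0.111, -0.994, 0.0], [0.001, -0.0, -1.0]]
force: [4.3, 0.1, 1.8]
gripper_width: 0.0005
gripper_force: 1.5
```

```bash
python3 st.py 4
```

```text
9.35 [0.6404 0.094  0.0941] tool-frame F mean [ 3.07  0.12 -1.88] std [0.37 0.44 0.22] [-3.100e-01 -9.704e+01 -4.930e+00 -3.602e+01 -2.800e-01  8.400e-01
 -1.000e-02] [-0.04 -0.58  0.08]
jaw 63 [ 0.475 -0.017  0.048] dir -179.4
```

Call:
arm_command(targets="-0.02 0 0 0 0 0 -1; 0 0 0 0 0 0 -1; 0 0 0 0 0 0 -1")

```text
time_s: 9.65
tool_pos: [0.6397, 0.094, 0.094]
tool_rot: [[0.994, -0.111, 0.0], [-0.111, -0.994, 0.0], [0.0, -0.0, -1.0]]
force: [2.7, -0.2, 2.5]
gripper_width: -0.0
gripper_force: 1.5
```

Call:
arm_command(targets="-0.02 0 0 0 0 0 -1; 0 0 0 0 0 0 -1; 0 0 0 0 0 0 -1")

```text
time_s: 9.95
tool_pos: [0.6391, 0.0941, 0.094]
tool_rot: [[0.994, -0.111, 0.0], [-0.111, -0.994, 0.0], [0.0, -0.0, -1.0]]
force: [3.5, 0.0, 2.2]
gripper_width: -0.0002
gripper_force: 1.5
```

Call:
arm_command(targets="-0.02 0 0 0 0 0 -1; 0 0 0 0 0 0 -1; 0 0 0 0 0 0 -1")

```text
time_s: 10.25
tool_pos: [0.6385, 0.0941, 0.0939]
tool_rot: [[0.994, -0.111, -0.0], [-0.111, -0.994, 0.0], [-0.0, -0.0, -1.0]]
force: [2.1, -0.7, 2.3]
gripper_width: 0.0003
gripper_force: 1.6
```

Call:
arm_command(targets="-0.02 0 0 0 0 0 -1; 0 0 0 0 0 0 -1")

```text
time_s: 10.45
tool_pos: [0.6378, 0.0942, 0.0939]
tool_rot: [[0.994, -0.111, -0.0], [-0.111, -0.994, -0.0], [-0.0, 0.0, -1.0]]
force: [2.0, -0.5, 2.7]
gripper_width: -0.0001
gripper_force: 1.6
```

Call:
arm_command(targets="-0.02 0 0 0 0 0 -1; 0 0 0 0 0 0 -1")

```text
time_s: 10.65
tool_pos: [0.6373, 0.0942, 0.0939]
tool_rot: [[0.994, -0.111, -0.0], [-0.111, -0.994, -0.0], [-0.0, 0.0, -1.0]]
force: [3.2, -1.0, 1.2]
gripper_width: -0.0001
gripper_force: 1.7
```

Call:
arm_command(targets="-0.02 0 0 0 0 0 -1; 0 0 0 0 0 0 -1")

```text
time_s: 10.85
tool_pos: [0.6366, 0.0942, 0.0939]
tool_rot: [[0.994, -0.111, -0.0], [-0.111, -0.994, -0.0], [-0.0, 0.0, -1.0]]
force: [2.4, -2.0, 2.1]
gripper_width: -0.0003
gripper_force: 1.7
```

Call:
arm_command(targets="-0.02 0 0 0 0 0 -1; 0 0 0 0 0 0 -1")

```text
time_s: 11.05
tool_pos: [0.6361, 0.0943, 0.0939]
tool_rot: [[0.994, -0.111, -0.0], [-0.111, -0.994, -0.0], [-0.0, 0.0, -1.0]]
force: [3.3, -2.6, 1.3]
gripper_width: 0.0001
gripper_force: 1.8
```

Call:
arm_command(targets="-0.02 0 0 0 0 0 -1; 0 0 0 0 0 0 -1")

```text
time_s: 11.25
tool_pos: [0.6354, 0.0944, 0.0939]
tool_rot: [[0.994, -0.111, -0.0], [-0.111, -0.994, -0.0], [-0.0, 0.0, -1.0]]
force: [3.6, -2.3, 1.4]
gripper_width: 0.0002
gripper_force: 1.8
```

Call:
arm_command(targets="-0.02 0 0 0 0 0 -1; 0 0 0 0 0 0 -1")

```text
time_s: 11.45
tool_pos: [0.6348, 0.0945, 0.0939]
tool_rot: [[0.994, -0.111, -0.0], [-0.111, -0.994, -0.0], [-0.0, 0.0, -1.0]]
force: [3.6, -2.5, 0.8]
gripper_width: 0.0001
gripper_force: 1.9
```

Call:
arm_command(targets="-0.02 0 0 0 0 0 -1; 0 0 0 0 0 0 -1")

```text
time_s: 11.65
tool_pos: [0.6343, 0.0946, 0.0939]
tool_rot: [[0.994, -0.111, -0.0], [-0.111, -0.994, 0.0], [-0.0, -0.0, -1.0]]
force: [3.0, -4.1, 0.5]
gripper_width: -0.0004
gripper_force: 1.9
```

Call:
arm_command(targets="-0.02 0 0 0 0 0 -1; 0 0 0 0 0 0 -1")

```text
time_s: 11.85
tool_pos: [0.6336, 0.0947, 0.0939]
tool_rot: [[0.994, -0.111, -0.0], [-0.111, -0.994, 0.0], [-0.0, -0.0, -1.0]]
force: [3.2, -2.5, -0.4]
gripper_width: -0.0002
gripper_force: 2.0
```

Call:
arm_command(targets="-0.02 0 0 0 0 0 -1; 0 0 0 0 0 0 -1")

```text
time_s: 12.05
tool_pos: [0.6331, 0.0947, 0.0939]
tool_rot: [[0.994, -0.111, -0.0], [-0.111, -0.994, -0.0], [-0.0, 0.0, -1.0]]
force: [4.2, -2.8, -0.2]
gripper_width: -0.0003
gripper_force: 2.0
```

Call:
arm_command(targets="-0.02 0 0 0 0 0 -1; 0 0 0 0 0 0 -1")

```text
time_s: 12.25
tool_pos: [0.6325, 0.0948, 0.094]
tool_rot: [[0.994, -0.111, 0.0], [-0.111, -0.994, 0.0], [0.0, -0.0, -1.0]]
force: [3.8, -3.8, -0.3]
gripper_width: -0.0002
gripper_force: 2.0
```

Call:
arm_command(targets="-0.02 0 0 0 0 0 -1; 0 0 0 0 0 0 -1")

```text
time_s: 12.45
tool_pos: [0.6319, 0.0949, 0.0939]
tool_rot: [[0.994, -0.111, -0.0], [-0.111, -0.994, 0.0], [-0.0, -0.0, -1.0]]
force: [4.0, -3.0, -0.3]
gripper_width: 0.0004
gripper_force: 2.1
```

Call:
arm_command(targets="-0.02 0 0 0 0 0 -1; 0 0 0 0 0 0 -1")

```text
time_s: 12.65
tool_pos: [0.6314, 0.0949, 0.094]
tool_rot: [[0.994, -0.111, 0.0], [-0.111, -0.994, 0.0], [0.0, -0.0, -1.0]]
force: [4.0, -3.5, 0.7]
gripper_width: -0.0003
gripper_force: 2.1
```

Call:
arm_command(targets="-0.02 0 0 0 0 0 -1; 0 0 0 0 0 0 -1")

```text
time_s: 12.85
tool_pos: [0.6308, 0.0949, 0.0939]
tool_rot: [[0.994, -0.111, 0.0], [-0.111, -0.994, -0.0], [0.0, 0.0, -1.0]]
force: [3.9, -4.3, 0.9]
gripper_width: -0.0001
gripper_force: 2.2
```

Call:
arm_command(targets="-0.02 0 0 0 0 0 -1; 0 0 0 0 0 0 -1")

```text
time_s: 13.05
tool_pos: [0.6305, 0.0949, 0.094]
tool_rot: [[0.994, -0.111, 0.001], [-0.111, -0.994, 0.0], [0.001, -0.0, -1.0]]
force: [5.7, -4.4, -0.8]
gripper_width: -0.0002
gripper_force: 3.1
```

Call:
arm_command(targets="-0.02 0 0 0 0 0 -1; 0 0 0 0 0 0 -1")

```text
time_s: 13.25
tool_pos: [0.6303, 0.0949, 0.0941]
tool_rot: [[0.994, -0.111, 0.001], [-0.111, -0.994, 0.0], [0.001, -0.0, -1.0]]
force: [8.2, -3.8, -3.2]
gripper_width: 0.0
gripper_force: 4.3
```

The stop contact shows clearly as a second rise, with about 4–5 N on the screw. I'll back off slightly and hold there while the jaw opens.

Call:
arm_command(targets="0.007 0 0 0 0 0 -1; 0 0 0 0 0 0 -1; 0 0 0 0 0 0 -1; 0 0 0 0 0 0 -1; 0 0 0 0 0 0 -1")

```text
time_s: 13.75
tool_pos: [0.6304, 0.0949, 0.094]
tool_rot: [[0.994, -0.111, 0.001], [-0.111, -0.994, 0.0], [0.001, -0.0, -1.0]]
force: [6.9, -3.9, -2.3]
gripper_width: 0.0001
gripper_force: 3.9
```

```bash
python3 st.py 6
```

```text
14.1 [0.6304 0.0949 0.094 ] tool-frame F mean [7.5  3.31 1.81] std [0.38 0.49 0.44] [-3.180e+00 -9.705e+01 -7.970e+00 -3.485e+01 -1.620e+00  1.650e+00
 -7.000e-02] [-0.81 -1.58  0.08]
jaw 76 [ 0.507 -0.086  0.047] dir -134.5
```

Call:
arm_command(targets="0 0 0 0 0 0 -1; 0 0 0 0 0 0 -1; 0 0 0 0 0 0 -1; 0 0 0 0 0 0 -1; 0 0 0 0 0 0 -1; 0 0 0 0 0 0 -1; 0 0 0 0 0 0 -1; 0 0 0 0 0 0 -1; 0 0 0 0 0 0 -1; 0 0 0 0 0 0 -1; 0 0 0 0 0 0 -1; 0 0 0 0 0 0 -1")

```text
time_s: 15.3
tool_pos: [0.6304, 0.0949, 0.094]
tool_rot: [[0.994, -0.111, 0.001], [-0.111, -0.994, 0.0], [0.001, -0.0, -1.0]]
force: [7.2, -3.5, -1.8]
gripper_width: 0.0
gripper_force: 3.9
```

```bash
python3 st.py 2
```

```text
15.45 [0.6303 0.0949 0.094 ] tool-frame F mean [7.72 3.56 1.44] std [0.13 0.18 0.06] [-3.180e+00 -9.705e+01 -7.970e+00 -3.485e+01 -1.620e+00  1.650e+00
 -7.000e-02] [-0.8  -1.49  0.03]
jaw 88 [ 0.515 -0.093  0.047] dir -128.4
```

Call:
arm_command(targets="0 0 0 0 0 0 -1; 0 0 0 0 0 0 -1; 0 0 0 0 0 0 -1; 0 0 0 0 0 0 -1; 0 0 0 0 0 0 -1; 0 0 0 0 0 0 -1; 0 0 0 0 0 0 -1; 0 0 0 0 0 0 -1; 0 0 0 0 0 0 -1; 0 0 0 0 0 0 -1; 0 0 0 0 0 0 -1; 0 0 0 0 0 0 -1")

```text
time_s: 16.65
tool_pos: [0.6304, 0.0949, 0.094]
tool_rot: [[0.994, -0.111, 0.001], [-0.111, -0.994, 0.0], [0.001, -0.0, -1.0]]
force: [6.8, -4.0, -1.7]
gripper_width: 0.0003
gripper_force: 3.9
```

```bash
python3 st.py 2; python3 -c "
from h import *
im=cap('side')[0];im2=cap('scene')[0]
f=lambda c:cv2.resize(c,(400,340),interpolation=cv2.INTER_CUBIC)
cv2.imwrite('pics/open.png',np.hstack([f(im2[185:285,220:340]),f(im[175:285,220:350])]))"
```

```text
16.8 [0.6304 0.0949 0.094 ] tool-frame F mean [7.62 3.27 1.76] std [0.3  0.16 0.68] [-3.180e+00 -9.705e+01 -7.970e+00 -3.485e+01 -1.620e+00  1.650e+00
 -7.000e-02] [-0.74 -1.51  0.1 ]
jaw 85 [ 0.515 -0.093  0.047] dir -128.5
```

View pics/open.png

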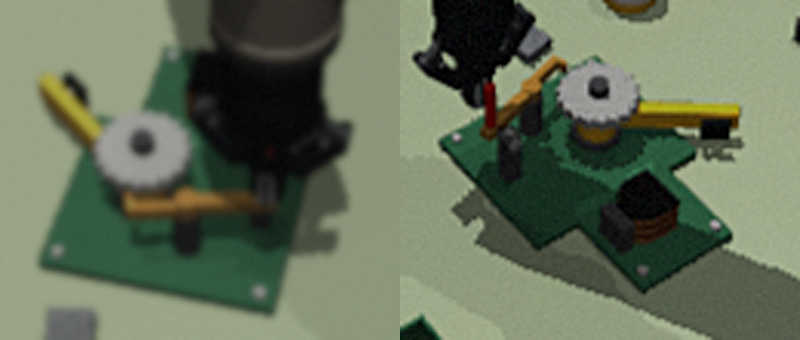

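The jaw is steady and fully open, with the arm swung clear of the heel in both views. I'll retract away from the pin and upwards.

Call:
arm_command(targets="0.3 0 0 0 0 0 -1; 0.6 0 0 0 0 0 -1; 0.4 0 -0.5 0 0 0 -1; 0 0 -1 0 0 0 -1; 0 0 -1 0 0 0 -1; 0 0 -1 0 0 0 -1; 0 0 -0.8 0 0 0 -1; 0 0 0 0 0 0 0")

```text
time_s: 17.7
tool_pos: [0.6698, 0.0919, 0.2265]
tool_rot: [[0.994, -0.11, 0.004], [-0.11, -0.994, 0.002], [0.004, -0.002, -1.0]]
force: [0.1, 0.1, -1.0]
gripper_width: 0.0134
gripper_force: 0.0
```

```bash
python3 -c "
from h import *
s=ctrl.state();print(s['q'].round(1),s['tool_pos'],s['force'])"; python3 st.py 1
```

```text
[  -0.8   25.6  -17.1   91.3    8.1   64.1 -116.1] [0.66984532 0.09186093 0.22651997] [ 0.05245994  0.10864776 -0.97980523]
17.8 [0.6685 0.0913 0.223 ] tool-frame F mean [-0.3  -0.26  0.79] std [0.22 0.23 0.05] [ 4.0000e-02 -1.0037e+02 -4.6500e+00 -4.8130e+01 -3.0000e-02  1.7000e-01
  3.0000e-02] [ 0.   -0.02 -0.01]
jaw 86 [ 0.514 -0.094  0.047] dir -128.4
```

Call:
arm_command(targets="-0.5 0.2 0 0 0 0 1; -0.95 0.4 0 0 0 0 1; -0.95 0.4 0 0 0 0 1; -0.95 0.4 0 0 0 0 1; -0.95 0.4 0 0 0 0 1; -0.95 0.4 0 0 0 0 1; -0.9 0.4 0 0 0 0 1; -0.5 0.2 0 0 0 0 1; 0 0 0 0 0 -0.5 1; 0 0 0 0 0 -0.95 1; 0 0 0 0 0 -0.95 1; 0 0 0 0 0 -0.95 1")

```text
time_s: 19.0
tool_pos: [0.4603, 0.0296, 0.2219]
tool_rot: [[0.935, 0.354, -0.002], [0.354, -0.935, 0.0], [-0.002, -0.001, -1.0]]
force: [-0.1, 0.7, 0.3]
gripper_width: 0.0858
gripper_force: 0.0
```

Call:
arm_command(targets="0 0 0 0 0 -0.95 1; 0 0 0 0 0 -0.95 1; 0 0 0 0 0 -0.95 1; 0 0 0 0 0 -0.95 1; 0 0 0 0 0 -0.95 1; 0 0 0 0 0 -0.95 1; 0 0 0 0 0 -0.95 1; 0 0 0 0 0 -0.95 1; 0 0 0 0 0 -0.3 1; 0 0 0 0 0 0 1; 0 0 0 0 0 0 1")

```text
time_s: 20.1
tool_pos: [0.4605, 0.0295, 0.2223]
tool_rot: [[0.113, 0.994, -0.001], [0.994, -0.113, 0.0], [0.0, -0.001, -1.0]]
force: [0.2, 0.8, -0.4]
gripper_width: 0.0855
gripper_force: 0.0
```

```bash
python3 - <<'E'
from h import *
s=ctrl.state(); im,d,K,T=cap("wrist"); cv2.imwrite("pics/w1.png",im); P=cloud(d,K,T); np.savez("pics/w1.npz",im=im,P=P)
R=s["tool_rot"]; print(s["tool_pos"].round(4),R.round(3).tolist(),s["q"].round(1))
m=(P[...,2]>.045)&(P[...,2]<.062)&(np.hypot(P[...,0]-.462,P[...,1]-.03)<.045)&(d>0)
q=P[m]; print(m.sum(),q.mean(0).round(4),np.median(q[:,2]))
a=np.radians(-6.3); C=np.array([[np.cos(a),-np.sin(a)],[np.sin(a),np.cos(a)]])
l=(q[:,:2]-[.462,.035])@C; print("clamp-frame extents about (.462,.035)",np.percentile(l,[1,50,99],axis=0).round(4))
E
```

```text
[0.4605 0.0295 0.2223] [[0.113, 0.994, -0.001], [0.994, -0.113, 0.0], [0.0, -0.001, -1.0]] [ 12.    6.4 -25.1 117.6   3.2  56.7 -21.2]
2654 [0.4623 0.0382 0.0525] 0.05313299018801382
clamp-frame extents about (.462,.035) [[-0.0238 -0.0267]
 [ 0.0001  0.0019]
 [ 0.0244  0.0372]]
```

View pics/w1.png

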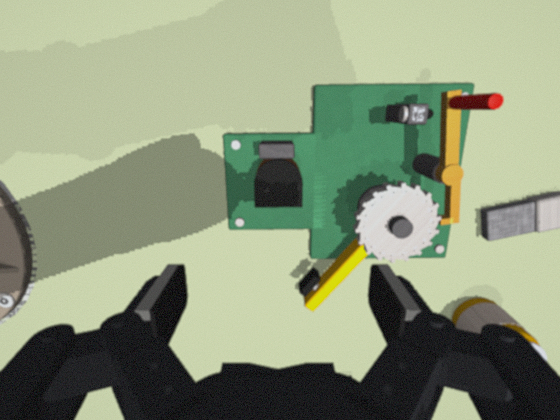

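The wrist view shows the heel at (278,185), clear of the jaw, with the fence behind it at (277,150). I'll descend and grasp.

Call:
arm_command(targets="-0.1 0.04 0.5 0 0 0 1; 0 0 1 0 0 0 1; 0 0 1 0 0 0 1; 0 0 1 0 0 0 1; 0 0 1 0 0 0 1; 0 0 0.7 0 0 0 1; 0 0 0.5 0 0 0 1; 0 0 0.5 0 0 0 1; 0 0 0.4 0 0 0 1; 0 0 0.24 0 0 0 1; 0 0 0 0 0 0 1; 0 0 0 0 0 0 1")

```text
time_s: 21.35
tool_pos: [0.462, 0.0265, 0.018]
tool_rot: [[0.111, 0.994, 0.0], [0.994, -0.111, 0.0], [0.0, 0.0, -1.0]]
force: [0.2, 0.3, 0.1]
gripper_width: 0.0854
gripper_force: 0.0
```

Call:
arm_command(targets="0 0 0 0 0 0 -0.2; 0 0 0 0 0 0 -0.5; 0 0 0 0 0 0 -1; 0 0 0 0 0 0 -1; 0 0 0 0 0 0 -1; 0 0 0 0 0 0 -1")

```text
time_s: 21.95
tool_pos: [0.4621, 0.0263, 0.0184]
tool_rot: [[0.111, 0.994, 0.001], [0.994, -0.111, -0.0], [-0.0, 0.001, -1.0]]
force: [-2.3, -0.3, 10.4]
gripper_width: 0.0489
gripper_force: 61.1
```

Call:
arm_command(targets="0 0 -0.2 0 0 0 -1; 0 0 -0.4 0 0 0 -1; 0 0 -0.7 0 0 0 -1; 0 0 -0.8 0 0 0 -1; 0 0 -0.8 0 0 0 -1; 0 0 -0.4 0 0 0 -1; 0.3 -0.05 0 0 0 0 -1; 0.6 -0.1 0 0 0 0 -1; 0.9 -0.16 0 0 0 0 -1; 0.9 -0.16 0 0 0 0 -1; 0.9 -0.16 0 0 0 0 -1; 0.9 -0.16 0 0 0 0 -1")

```text
time_s: 23.15
tool_pos: [0.4523, 0.1647, 0.1157]
tool_rot: [[0.111, 0.994, -0.001], [0.994, -0.111, -0.0], [-0.0, -0.001, -1.0]]
force: [0.7, -0.5, -0.0]
gripper_width: 0.0496
gripper_force: 62.3
```

Call:
arm_command(targets="0.9 -0.16 0 0 0 0 -1; 0.9 -0.16 0 0 0 0 -1; 0.9 -0.16 0 0 0 0 -1; 0.9 -0.16 0 0 0 0 -1; 0.9 -0.16 0 0 0 0 -1; 0.7 -0.12 0 0 0 0 -1; 0.4 -0.1 0 0 0 0 -1; 0 0 0 0 0 0 -1; 0 0 0 0 0 0 -1")

```text
time_s: 24.05
tool_pos: [0.441, 0.3329, 0.1161]
tool_rot: [[0.111, 0.994, -0.001], [0.994, -0.111, -0.001], [-0.001, -0.001, -1.0]]
force: [-0.6, -0.5, -1.0]
gripper_width: 0.0493
gripper_force: 62.3
```

```bash
python3 - <<'E'
from h import *
s=ctrl.state(); print(s["time_s"],s["tool_pos"].round(4),s["gripper_width"],s["gripper_force"],s["tool_rot"].round(3).tolist())
im,d,K,T=cap("side"); im2=cap("scene")[0]
f=lambda c:cv2.resize(c,(400,340),interpolation=cv2.INTER_CUBIC)
cv2.imwrite("pics/over.png",np.hstack([f(im2[130:260,320:450]),f(im[210:360,150:300])]))
E
```

```text
24.05 [0.441  0.3329 0.1161] 0.049344668568808585 62.347354888916016 [[0.111, 0.994, -0.001], [0.994, -0.111, -0.001], [-0.001, -0.001, -1.0]]
```

View pics/over.png

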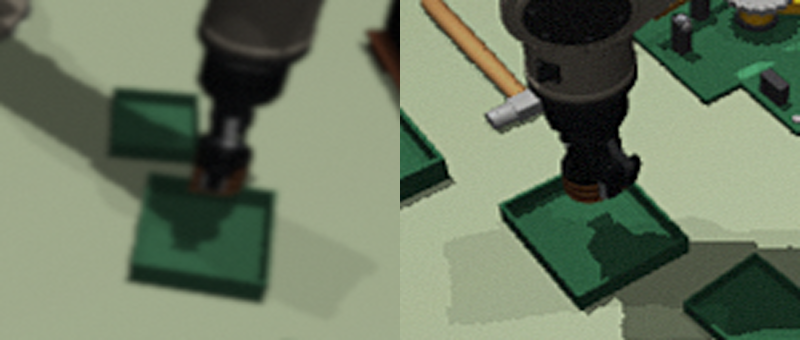

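The heel hangs upright over the middle tray, so I'll lower it gently.

Call:
arm_command(targets="0 0.05 0.4 0 0 0 -1; 0 0 0.7 0 0 0 -1; 0 0 0.8 0 0 0 -1; 0 0 0.7 0 0 0 -1; 0 0 0.4 0 0 0 -1; 0 0 0.2 0 0 0 -1; 0 0 0.1 0 0 0 -1; 0 0 0 0 0 0 -1; 0 0 0 0 0 0 -1")

```text
time_s: 25.05
tool_pos: [0.4433, 0.3336, 0.0184]
tool_rot: [[0.111, 0.994, 0.001], [0.994, -0.111, 0.001], [0.001, 0.001, -1.0]]
force: [0.4, 0.6, -1.0]
gripper_width: 0.0491
gripper_force: 62.3
```

Call:
arm_command(targets="0 0 0.04 0 0 0 -1; 0 0 0.04 0 0 0 -1; 0 0 0 0 0 0 -1")

```text
time_s: 25.35
tool_pos: [0.443, 0.3333, 0.0154]
tool_rot: [[0.111, 0.994, 0.0], [0.994, -0.111, 0.0], [0.0, 0.0, -1.0]]
force: [-0.7, 0.4, -0.9]
gripper_width: 0.049
gripper_force: 62.3
```

Call:
arm_command(targets="0 0 0.04 0 0 0 -1; 0 0 0 0 0 0 -1")

```text
time_s: 25.55
tool_pos: [0.4429, 0.3333, 0.0141]
tool_rot: [[0.111, 0.994, -0.0], [0.994, -0.111, -0.0], [-0.0, -0.0, -1.0]]
force: [0.7, 0.0, -1.2]
gripper_width: 0.0494
gripper_force: 62.3
```

Call:
arm_command(targets="0 0 0.04 0 0 0 -1; 0 0 0 0 0 0 -1")

```text
time_s: 25.75
tool_pos: [0.4429, 0.3333, 0.0128]
tool_rot: [[0.111, 0.994, -0.0], [0.994, -0.111, -0.0], [-0.0, -0.0, -1.0]]
force: [-0.2, -0.6, -0.5]
gripper_width: 0.0494
gripper_force: 62.3
```

Call:
arm_command(targets="0 0 0.04 0 0 0 -1; 0 0 0 0 0 0 -1")

```text
time_s: 25.95
tool_pos: [0.4429, 0.3333, 0.0116]
tool_rot: [[0.111, 0.994, -0.0], [0.994, -0.111, -0.0], [-0.0, -0.0, -1.0]]
force: [-0.3, -0.5, -1.2]
gripper_width: 0.0491
gripper_force: 62.3
```

Call:
arm_command(targets="0 0 0.03 0 0 0 -1; 0 0 0 0 0 0 -1")

```text
time_s: 26.15
tool_pos: [0.4429, 0.3334, 0.0108]
tool_rot: [[0.111, 0.994, -0.0], [0.994, -0.111, 0.0], [0.0, -0.0, -1.0]]
force: [-0.7, -1.2, -1.3]
gripper_width: 0.0496
gripper_force: 62.3
```

Call:
arm_command(targets="0 0 0.03 0 0 0 -1; 0 0 0 0 0 0 -1")

```text
time_s: 26.35
tool_pos: [0.443, 0.3334, 0.0104]
tool_rot: [[0.111, 0.994, 0.0], [0.994, -0.111, -0.0], [-0.0, 0.0, -1.0]]
force: [-3.9, -3.2, 10.5]
gripper_width: 0.0497
gripper_force: 63.4
```

Call:
arm_command(targets="0 0 0 0 0 0 -1; 0 0 0 0 0 0 -1; 0 0 0 0 0 0 0.3; 0 0 0 0 0 0 0.6; 0 0 0 0 0 0 0.6; 0 0 0 0 0 0 0.6; 0 0 0 0 0 0 0.6")

```text
time_s: 27.05
tool_pos: [0.4429, 0.3334, 0.0099]
tool_rot: [[0.111, 0.994, -0.0], [0.994, -0.111, 0.0], [0.0, -0.0, -1.0]]
force: [0.3, 0.3, -0.2]
gripper_width: 0.0682
gripper_force: 0.0
```

Call:
arm_command(targets="0 0 -0.2 0 0 0 0.6; 0 0 -0.5 0 0 0 0.6; 0 0 -0.8 0 0 0 0.6; 0 0 -1 0 0 0 0.6; 0 0 -1 0 0 0 0.6; 0 0 -1 0 0 0 0.6; 0 0 -0.5 0 0 0 0.6; 0 0 0 0 0 0 0.6; 0 0 0 0 0 0 0.6")

```text
time_s: 27.95
tool_pos: [0.4429, 0.3331, 0.16]
tool_rot: [[0.111, 0.994, 0.0], [0.994, -0.111, -0.0], [-0.0, 0.0, -1.0]]
force: [-0.8, 0.3, -0.6]
gripper_width: 0.0682
gripper_force: 0.0
```

```bash
python3 st.py 1; python3 - <<'E'
from h import *
im,d,K,T=cap("wrist"); P=cloud(d,K,T)
m=(abs(P[...,2]-.046)<.007)&(np.hypot(P[...,0]-.443,P[...,1]-.34)<.06)&(d>0); q=P[m]
print(m.sum(),q.mean(0).round(4),q.std(0).round(4),q.min(0).round(3),q.max(0).round(3))
sd=cap("side")[0]; f=lambda c:cv2.resize(c,(400,340),interpolation=cv2.INTER_CUBIC)
cv2.imwrite("pics/end.png",np.hstack([f(im),f(sd[190:350,150:340])]))
E
```

```text
28.05 [0.4425 0.3329 0.1591] tool-frame F mean [ 0.09 -0.52  0.16] std [0.39 0.48 0.74] [ 1.600e-01 -7.849e+01 -7.270e+00 -4.074e+01  1.000e-02  1.000e-02
  1.000e-02] [ 0.02  0.   -0.04]
jaw 80 [ 0.514 -0.094  0.047] dir -128.6
3040 [0.444  0.3377 0.0453] [0.0136 0.0137 0.0009] [0.417 0.312 0.039] [0.469 0.364 0.048]
```

View pics/end.png

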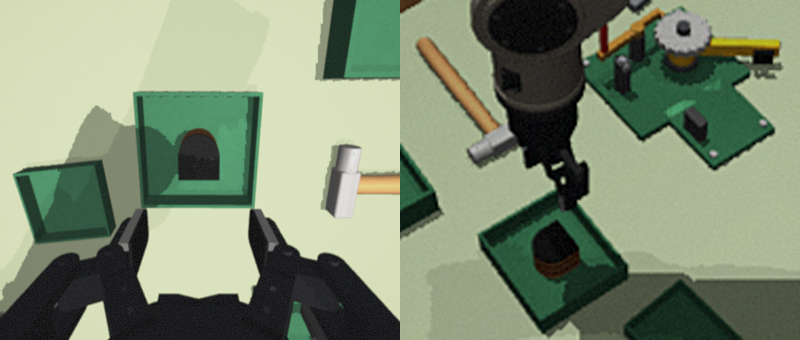

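The heel stands upright, centred in the middle tray, with its top at about 45 mm. The jaw is open and the arm is clear, so I'll hand in.

```bash
python3 -c "
from station import ctrl
print(ctrl.sign_off())"
```

```text
the job is handed in; nothing more can be done
None
```

The job is handed in, with no verdict shown: the pawl rested on its stop screw at an estimated 4 N until the jaw was fully open, the heel stands upright in the middle green tray, and the arm never went near the tin, hammer or brush.

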